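Turn a kitchen scale over against a board and unclip its battery cover

TASK

The kitchen scale needs new batteries: slide it up against the edge of the wooden chopping board, tip it up and over that edge and lower it face down onto the board, without letting it drop. Then pinch the two orange tabs of the battery cover together, lift the cover off and lay it on the worktop. Do not shove aside the mug, the glass or the two new batteries.

Things in the scene. Friction and masses are not known exactly. Their poses are not given: they have to be found in the camera images.
- scale: Loose kitchen scale, 160 x 126 x 35 mm, 0.45 kg, too wide to grip. Origin: centre, under its feet; x along its 160 mm length, y along its width away from the board, z up (down once turned over). Steel plate 7 mm thick (z 28 to 35) over a grey housing 124 x 90 mm (z 12 to 28), feet 12 mm high at x +-51, y +-34. Starts feet down, 25 to 80 mm short of the board, turned up to 0.2 rad against it.
- lip (a point): Middle of the long side of the scale's plate away from the board: its lower edge, at scale x 0, y 63, z 28 mm. The 7 mm plate stands out 18 mm beyond the housing as a free lip on both long sides, 28 mm above the worktop: room for a fingertip under it. Axes as the scale's.
- board: Wooden chopping board, 200 x 300 x 22 mm, lying flat, fixed (does not slide). Origin: centre of its underside; x along its 200 mm side, towards the scale (to the robot's left), y along its 300 mm side, z up.
- fence (a point): Middle of the board's top edge on the side of the scale, at board x 100, z 22 mm. It is the fence: the scale's housing meets it, while the plate's lip reaches 18 mm over the board, 6 mm above it. When the other long side is lifted, the lip's edge comes down on the board 18 mm in from the fence and the scale turns over about it. Axes as the board's.
- cover: Black battery cover, 68 x 45 mm, 42 g with its two orange spring tabs, clipped in the middle of the scale's underside. Origin: its centre, on the plane of the underside; axes as the scale's (+z into the housing). Its plate stands 4 mm out of the underside, the tabs 10 mm. Below that plane it reaches 8 mm into the housing; it stands on these 8 mm when laid down. Play 1.5 mm.
- tab_a (a joint): Orange tab on the cover's +y side: outer face at cover y +23 mm, 24 mm wide along x, 10 mm high (z -10 to 0). Value: how far it is pressed inward, 0 to 6 mm (in m); 1.5 N at first, 4.5 N at its stop, springs back. Its nose hooks 4 mm behind a ledge of the housing: free from 4 mm on. With both tabs pressed the cover lifts straight out.
- tab_b (a joint): The opposed orange tab on the cover's -y side, outer face at cover y -23 mm, otherwise as tab_a. The outer faces are 46 mm apart free, 34 mm at their stops.
- mouth (a point): Centre of the battery compartment's mouth, where the cover's origin is when fitted: scale x 0, y 0, z 12 mm; axes as the scale's. With the scale face down on the board it is 45 mm above the worktop. The underside is flat for 22 mm beyond each tab; then comes the lip, 16 mm lower. No foot stands within 40 mm of the line through both tabs.
- mug: Green and white mug, 101 mm high, a bystander at the left, in front of a fixed microwave oven that rises 256 mm, from y = 0.04 m leftwards, its door handle reaching forward to x = 0.60 m: pass in front of it. Origin: centre of its underside.
- tumbler: Glass tumbler, 80 mm across and 91 mm high, a bystander behind the board. Origin: centre of its underside.
- cell_a: One of two loose new batteries, 50 mm long and 15 mm thick, left of the scale: bystander. Origin: centre of its underside.
- cell_b: The other new battery, bystander, as cell_a.

How it is judged:
On the way, in this order (a step that is already met when the one before it is completed fails the run):
1. the scale lies face down on the board, let go, with its battery cover still fitted (angle between scale's own z axis and vertical above 3.04 rad and x of scale in the frame of board between -0.085 and 0.085 m and y of scale in the frame of board between -0.1 and 0.1 m and linear speed of scale below 0.02 m/s and angular speed of scale below 0.2 rad/s and distance between cover and mouth below 0.006 m and contact force between the fingers and scale below 0.2 N), for 0.2 s.
2. the battery cover is out of the scale (angle between scale's own z axis and vertical above 3.04 rad and x of scale in the frame of board between -0.085 and 0.085 m and y of scale in the frame of board between -0.1 and 0.1 m and distance between cover and mouth above 0.03 m), for 0.1 s.
At the end, for the whole second after the job is handed in: The scale lies flat and face down (within 0.1 rad) on the board, its centre at least 15 mm inside the board's long edges and 50 mm inside its short ones, at rest; the cover lies on the worktop (its origin less than 20 mm above it), at rest and clear of the scale (angle between scale's own z axis and vertical above 3.04 rad and x of scale in the frame of board between -0.085 and 0.085 m and y of scale in the frame of board between -0.1 and 0.1 m and linear speed of each of scale, cover below 0.02 m/s and angular speed of each of scale, cover below 0.2 rad/s and height (world z) of cover between -0.01 and 0.02 m and horizontal distance between cover and mouth above 0.08 m); the robot touches nothing.
It fails at once if the scale is let fall: it turns faster than 10 rad/s, as when dropped from more than about 25 degrees (angular speed of scale above 10 rad/s).
It fails at once if the mug or the glass is pushed away by more than 30 mm (distance of any of mug, tumbler from where it was at the start of the episode above 0.03 m).
It fails at once if the new batteries are pushed away by more than 30 mm (distance of any of cell_a, cell_b from where it was at the start of the episode above 0.03 m).
It also fails if it takes over 72 s, if anything falls off the work surface, if the arm or the gripper's body presses on something with over 40 N, if the wrist force passes 120 N, or if a joint passes its speed limit or range.

ROBOT

A 6-joint arm with a two-finger parallel gripper is mounted at the origin on a cart in front of the work surface, level with it; the furniture and walls round the work are solid. World frame = base frame: x ahead of the robot, y to its left, z up, the work surface at z = 0. Lengths are in m, angles in rad, forces in N, time in s.
With the tool pointing down it reaches from about 0.3 to 0.875 m from the base axis. Payload 4.2 kg.
Tool frame: the origin (TCP) lies at the very end of the fingers, on their centre line; the grasp point (between the pads) lies 19 mm behind it; z points along the fingers, y is the line along which they close (so a half turn about z gives the same grasp; the last joint's range is limited). The gripper opens to 85 mm and grips with 20 to 120 N. Pads are 22 mm wide; open, the fingers measure 114 mm over their backs; the gripper's body (76 mm by 85 mm) begins 54 mm behind the grasp point. The pads swing forward as they close: fully open they stand 13 mm farther back than shut.
Start: joints at [-1.294, 0.32, 1.565, -0, 1.257, -0.02], TCP at [0.168, -0.55, 0.207] pointing down, gripper open.
Joint ranges: [-3.11, 3.11], [-0.84, 2.01], [0.21, 2.61], [-1.34, 4.49], [0.05, 2.63], [-2.56, 2.56]. Speed limits (rad/s): [2.57, 2.57, 3.14, 3.14, 3.14, 3.14].

INTERFACE

Orientations are given as a rotation vector (axis times angle).
In Python, from cell import r gives the robot as it stands. The module is installed in compiled form; this text tells all that it offers.
- The arm moves only by the shell command python3 -m handwheel 'ROWS' [FORCE]. ROWS is JSON, one flat list of numbers, 7 for each row, row after row: the shift along the tool's x, y, z in m, then the turn, a rotation vector about the tool's x, y, z in rad, then the opening, from -1 (shut) to 1 (fully open). In form: [tx, ty, tz, rx, ry, rz, claw, tx, ty, tz, rx, ry, rz, claw, ...]. A call has 1 to 5 rows; each row is the pose to reach, as a shift and turn from the pose commanded when the call began, along the tool's axes at that moment; what a row does not reach only later rows make up. A row lasts 1/8 s, in which the tool goes at most 62.5 mm and 10.7 degrees, less where a joint would pass 70% of its speed; a pose out of reach is approached as far as the arm can. A call with a gripper value outside its range is refused whole. The fingers move at their own pace and stop on an object; FORCE is the grip in N (left out, the last holds). Time passes only in rows, so rows that repeat a pose let the fingers close. It gives the time, the measured TCP pose, the force, the opening and the grip force at its end, in the units of the state.
- r.observe(): the state, without advancing time (a new reading comes with each control period).
- r.capture(name): name is "side" or "top"; returns a dict with "color" (384x512x3 uint8, blue, green, red), "K" (3x3 intrinsics, pixels), "rvec" (rotation vector, rad) and "tvec" (3), from world to camera coordinates, as OpenCV has them. Camera axes: x right, y down, z forward; pixel columns grow to the right and rows downward; lengths in m; the calibration is good to about 2 mm. A picture is of the moment at which its call begins. There is no depth.
- r.hand_in(): hands the job in; it is judged then, once.
The state is a dict: "time": time; "q": joint angles; "qd": joint speeds; "joint_torque": joint torques, N m; "position": TCP position; "eef_rot": TCP orientation; "force": force on the tool from outside, world axes, zero at the start; "ft_torque": the same for the moment, N m; "width": opening from 0.0 (shut) to 1.0 (fully open); "grip_force": force on a finger pad.
Only numpy, scipy, OpenCV 4.12 (cv2) and the standard library are available. Lean on these libraries where they do the work, as an engineer would, in place of code of your own. Each camera call takes 0.05 s, during which the arm holds its last target. There are 200 camera calls.

## Working session

There is one attempt and no reset: what is moved stays moved. The work goes in short steps, Python scripts to look and compute and a shell command to move; the robot and the scene stay as the last step left them, time stands still between calls to the robot, and variables do not carry over. Pictures are saved under pics/ and viewed, at most 10 in all, crops included, and the job is handed in when it is done.

```bash
mkdir -p pics; python3 - <<'E'
from cell import r
import cv2,numpy as np
for n in("side","top"):
    c=r.capture(n); cv2.imwrite(f"pics/{n}0.png",c["color"]); np.savez(f"{n}0.npz",**c)
    R=cv2.Rodrigues(np.array(c["rvec"]))[0]; print(n,c["K"],-R.T@np.array(c["tvec"]).ravel(),R)
print(r.observe())
E
```

```text
side [[372.10006525   0.         256.48601886]
 [  0.         372.10006525 192.75293935]
 [  0.           0.           1.        ]] [0.17201331 0.66883817 0.50288636] [[-0.84097358 -0.54100341  0.0088738 ]
 [-0.26633467  0.39962205 -0.87713628]
 [ 0.47098756 -0.74001184 -0.48015955]]
top [[360.45135832   0.         260.83900461]
 [  0.         360.45135832 197.06989801]
 [  0.           0.           1.        ]] [ 0.52733288 -0.02166445  1.12640698] [[ 0.01523334 -0.99978045 -0.01438755]
 [-0.99833847 -0.01440849 -0.05579155]
 [ 0.055572    0.01521353 -0.99833877]]
{'time': 0.1, 'q': array([-1.29401693e+00,  3.20247915e-01,  1.56557989e+00,  1.20544762e-06,
        1.25741375e+00, -1.99850230e-02]), 'qd': array([-2.72597142e-05, -6.56686903e-04, -1.46987806e-03, -7.72448278e-04,
        1.35988124e-03, -2.14504616e-03]), 'joint_torque': array([ 9.39099482e-05, -4.16408443e+01, -2.34703106e+01, -4.62981257e-05,
        4.87375321e-03, -2.87002464e-06]), 'position': array([ 0.16802375, -0.54939979,  0.20574604]), 'eef_rot': array([-3.10545396e+00, -4.64205390e-01,  3.29690439e-04]), 'force': array([ 0.32871782, -0.44770207,  1.29236654]), 'ft_torque': array([ 0.02913049, -0.04999801,  0.06173189]), 'grip_force': 0.0, 'width': 0.999839307241613}
```

View pics/top0.png

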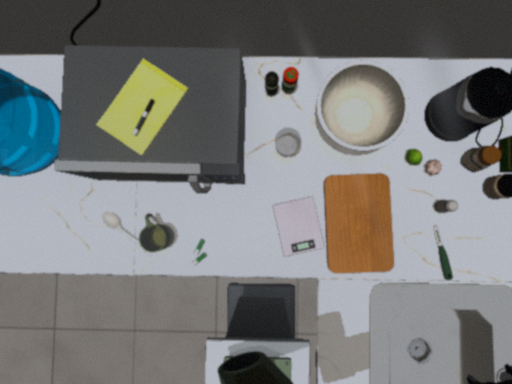

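View pics/side0.png

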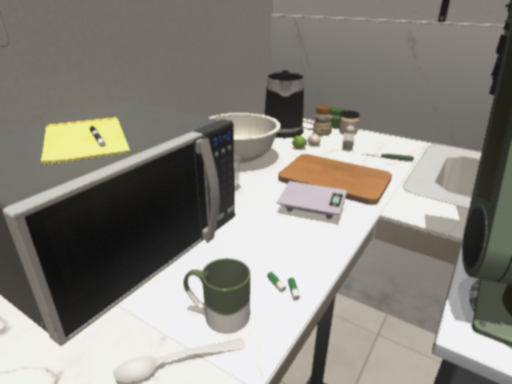

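The top view shows the scale at about (299,226), with the board to its right at (359,223). The tumbler is at (288,142), the mug at (155,235) and the batteries at (200,250).

```bash
cat > h.py <<'E'
import cv2,numpy as np
def cast(c,uv,z):
    uv=np.atleast_2d(uv).astype(float)
    R=cv2.Rodrigues(np.array(c["rvec"]))[0]; o=-R.T@np.array(c["tvec"]).ravel()
    d=np.c_[cv2.undistortPoints(uv[:,None],c["K"],None)[:,0],np.ones(len(uv))]@R
    return o+d*((z-o[2])/d[:,2])[:,None]
def proj(c,P):
    return cv2.projectPoints(np.atleast_2d(P).astype(float),np.array(c["rvec"]),np.array(c["tvec"]),c["K"],None)[0][:,0]
def rect(mask,roi=None):
    if roi is not None:
        m=np.zeros_like(mask);x0,y0,x1,y1=roi;m[y0:y1,x0:x1]=mask[y0:y1,x0:x1];mask=m
    cs=cv2.findContours(mask.astype(np.uint8),cv2.RETR_EXTERNAL,cv2.CHAIN_APPROX_NONE)[0]
    return max(cs,key=cv2.contourArea)
E
python3 - <<'E'
from h import *
c=dict(np.load("top0.npz")); im=c["color"]; hsv=cv2.cvtColor(im,cv2.COLOR_BGR2HSV)
print("bg",hsv[230,260],"scale",hsv[220,298],"board",hsv[220,360])
b,g,rr=[im[...,i].astype(int) for i in range(3)]
def show(n,ct,z):
    P=cast(c,ct[:,0],z)[:,:2].astype(np.float32); q=cv2.minAreaRect(P); print(n,q,len(ct)); print(cv2.boxPoints(q).round(4).tolist())
show("board",rect((hsv[...,1]>100)&(hsv[...,0]<25),(310,160,410,285)),.022)
m=((rr-g)>4)&((b-g)>4)
m=cv2.morphologyEx(m.astype(np.uint8),cv2.MORPH_CLOSE,np.ones((3,3)))
show("scale",rect(m,(262,185,325,265)),.035)
m=(hsv[...,1]>60)&(hsv[...,0]>35)&(hsv[...,0]<90)
for n,roi in(("cells",(180,230,215,272)),("mug",(130,205,180,255))):
    mm=np.zeros_like(m);x0,y0,x1,y1=roi;mm[y0:y1,x0:x1]=m[y0:y1,x0:x1]
    for ct in cv2.findContours(mm.astype(np.uint8),0,1)[0]:
        if len(ct)>3: show(n,ct,.01 if n=="cells" else .1)
print("tumbler",cast(c,[288,142],.09),cast(c,[288,142],.0))
o=im[185:270,262:335]; cv2.imwrite("pics/crop1.png",cv2.resize(o,None,fx=7,fy=7,interpolation=cv2.INTER_NEAREST))
E
```

```text
bg [111  18 197] scale [133  16 186] board [ 14 173 147]
board ((0.5153073072433472, -0.30263713002204895), (0.295224666595459, 0.19755040109157562), 2.9022960662841797) 302
[[0.3628999888896942, -0.21150000393390656], [0.37290000915527344, -0.40880000591278076], [0.6676999926567078, -0.3937999904155731], [0.6577000021934509, -0.1965000033378601]]
scale ((0.5027987360954285, -0.11940737068653107), (0.15668608248233795, 0.12141402065753937), 12.919817924499512) 221
[[0.41290000081062317, -0.07779999822378159], [0.4399999976158142, -0.19609999656677246], [0.5927000045776367, -0.16110000014305115], [0.5655999779701233, -0.04270000010728836]]
cells ((0.4012996554374695, 0.17763002216815948), (0.010584545321762562, 0.028757281601428986), 39.51639175415039) 18
[[0.3880999982357025, 0.18539999425411224], [0.40639999508857727, 0.1632000058889389], [0.41449999809265137, 0.16990000009536743], [0.3962000012397766, 0.19210000336170197]]
cells ((0.44013774394989014, 0.1809350550174713), (0.009708799421787262, 0.03014642931520939), 64.55165100097656) 20
[[0.4244000017642975, 0.18299999833106995], 
[... 372 characters left out ...]
 [0.4383000135421753, 0.27549999952316284]]
mug ((0.48439449071884155, 0.2721973657608032), (0.010328395292162895, 0.0023574645165354013), 35.370460510253906) 7
[[0.4794999957084656, 0.2702000141143799], [0.48089998960494995, 0.26820001006126404], [0.489300012588501, 0.2741999924182892], [0.4878999888896942, 0.2761000096797943]]
mug ((0.5078856348991394, 0.315913587808609), (0.02224070020020008, 0.010227746330201626), 35.42500305175781) 18
[[0.4959000051021576, 0.31360000371932983], [0.501800000667572, 0.3052999973297119], [0.5199000239372253, 0.3181999921798706], [0.5139999985694885, 0.3264999985694885]]
tumbler [[ 0.74618911 -0.08224586  0.09      ]] [[ 0.76519426 -0.08750666  0.        ]]
```

View pics/crop1.png

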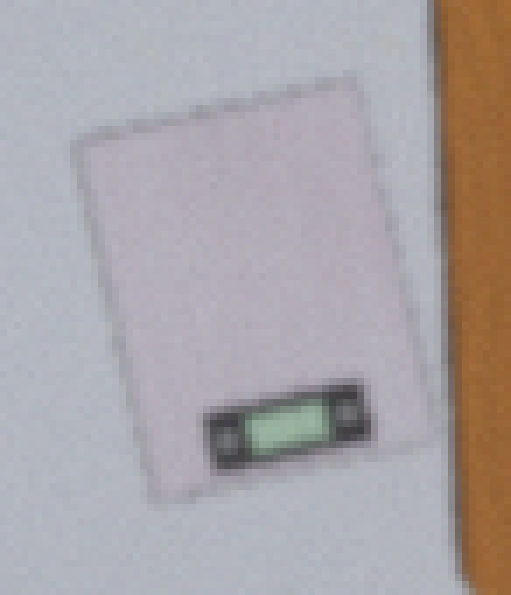

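```bash
cat >> h.py <<'E'
from scipy.spatial.transform import Rotation as Ro
YAW=0.051; F=np.array([.5105,-.2030]); e=np.array([np.cos(YAW),np.sin(YAW),0]); n=np.array([-e[1],e[0],0]); Z=np.array([0,0,1.])
def Rt(phi,yaw=YAW):
    x=np.array([np.cos(yaw),np.sin(yaw),0]); m=np.array([-x[1],x[0],0]); p=np.radians(phi)
    z=-np.cos(p)*Z-np.sin(p)*m
    return np.c_[x,np.cross(z,x),z]
def plan(pts,start=None):
    """pts: (pos,phi[,yaw]); prints rows relative to start pose"""
    from cell import r
    if start is None:
        o=r.observe(); p0=o["position"]; R0=Ro.from_rotvec(o["eef_rot"]).as_matrix()
    else: p0,R0=np.array(start[0]),Rt(*start[1:])
    for p in pts:
        R=Rt(*p[1:]); rv=Ro.from_matrix(R0.T@R).as_rotvec(); s=R0.T@(np.array(p[0])-p0)
        print(s.round(4).tolist(),rv.round(4).tolist(),"rows>=",round(max(np.linalg.norm(s)/.0625,np.degrees(np.linalg.norm(rv))/10.7),1))
def B(along,off,z): # along e from fence mid, off along n (+ = left of fence)
    return F[0]*np.array([1,0,0])+F[1]*np.array([0,1,0])+along*e+off*n+z*Z
E
python3 -c "
from h import *
P=np.array([.497,-.02,.16]);plan([(P,0)])
plan([((.497,-.02,.012),0),((.500,-.055,.012),0)],(P,0))
print(B(-.005,.1225,.012),B(-.005,.1225,.012)-[.497,-.02,.012])"
```

```text
[0.4694, -0.41, 0.0464] [-0.0016, 0.0002, 0.2458] rows>= 10.0
[0.0, 0.0, 0.148] [0.0, 0.0, 0.0] rows>= 2.4
[0.0012, 0.0351, 0.148] [0.0, 0.0, 0.0] rows>= 2.4
[ 0.49926171 -0.08091417  0.012     ] [ 0.00226171 -0.06091417  0.        ]
```

```bash
python3 -m handwheel '[0.235,-0.205,0.023,0,0,0,-1, 0.235,-0.205,0.023,0,0,0,-1, 0.235,-0.205,0.023,0,0,0,-1, 0.235,-0.205,0.023,0,0,0,-1, 0.235,-0.205,0.023,0,0,0,-1]' 20
python3 -m handwheel '[0.234,-0.205,0.023,0,0,0.246,-1, 0.234,-0.205,0.023,0,0,0.246,-1, 0.234,-0.205,0.023,0,0,0.246,-1, 0.234,-0.205,0.023,0,0,0.246,-1, 0.234,-0.205,0.023,0,0,0.246,-1]'
python3 -c "
from h import *
plan([((.497,-.02,.16),0),((.497,-.02,.012),0)])"
```

```text
time: 0.72
position: [0.3334, -0.2834, 0.1832]
eef_rot: [3.107, 0.464, 0.0]
force: [0.4, -0.0, 0.7]
width: -0.002
grip_force: 0.0
time: 1.35
position: [0.4922, -0.0272, 0.1609]
eef_rot: [3.14, 0.08, -0.0]
force: [1.3, -0.6, 0.3]
width: 0.003
grip_force: 0.0
[0.0052, -0.0069, 0.0009] [0.0004, 0.0001, 0.0002] rows>= 0.1
[0.0052, -0.007, 0.1489] [0.0004, 0.0001, 0.0002] rows>= 2.4
```

```bash
python3 -m handwheel '[0.002,-0.002,0.05,0,0,0,-1, 0.002,-0.002,0.1,0,0,0,-1, 0.002,-0.002,0.148,0,0,0,-1, 0.002,-0.002,0.148,0,0,0,-1]'
python3 -m handwheel '[0,0.02,0,0,0,0,-1, 0,0.03,0,0,0,0,-1, 0,0.036,0,0,0,0,-1, 0,0.042,0,0,0,0,-1, 0.001,0.047,0,0,0,0,-1]'
python3 -m handwheel '[0,0.004,0,0,0,0,-1, 0.001,0.008,0,0,0,0,-1, 0.001,0.01,0,0,0,0,-1, 0.001,0.012,0,0,0,0,-1, 0.001,0.012,0,0,0,0,-1]'
```

```text
time: 1.85
position: [0.4901, -0.0267, 0.0103]
eef_rot: [-3.14, -0.08, 0.014]
force: [-0.1, -0.6, 0.5]
width: 0.002
grip_force: 0.0
time: 2.48
position: [0.4969, -0.0741, 0.0135]
eef_rot: [3.14, 0.08, 0.001]
force: [-0.5, -0.2, 0.8]
width: -0.001
grip_force: 0.0
time: 3.1
position: [0.4984, -0.0859, 0.0132]
eef_rot: [3.141, 0.08, 0.0]
force: [0.1, -0.2, -0.7]
width: 0.002
grip_force: 0.0
```

```bash
python3 - <<'E'
from h import *
from cell import r
c=r.capture("top"); c2=r.capture("side")
np.savez("top1.npz",**c)
cv2.imwrite("pics/b.png",np.hstack([cv2.resize(c["color"][150:290,230:400],None,fx=2.3,fy=2.3),cv2.resize(c2["color"][120:260,230:400],None,fx=2.3,fy=2.3)]))
E
```

```text
(no output)
```

View pics/b.png

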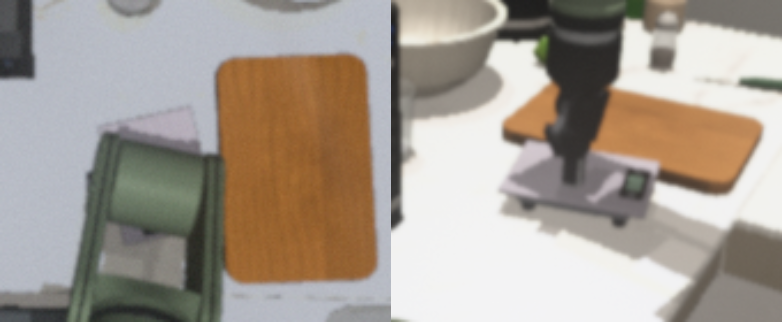

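```bash
python3 - <<'E'
from h import *
from cell import r
c2=r.capture("side"); c0=dict(np.load("side0.npz"))
print(proj(c2,[[.4984,-.0859,.0132],[.498,-.0859,.035],[.498,-.0859,.1]]))
# scale corners by estimate in the first side image
im=c0["color"].copy()
for p in proj(c0,[[.4129,-.0778,.035],[.44,-.1961,.035],[.5927,-.1611,.035],[.5656,-.0427,.035],[.489,-.058,.028]]): cv2.circle(im,tuple(int(v) for v in p),1,(0,0,255),-1)
im1=c2["color"].copy()
for p in proj(c2,[[.4984,-.0859,.0132],[.498,-.0859,.035]]): cv2.circle(im1,tuple(int(v) for v in p),1,(0,0,255),-1)
cv2.imwrite("pics/c.png",np.hstack([cv2.resize(i[150:240,260:380],None,fx=3.3,fy=3.3,interpolation=0) for i in(im,im1)]))
E
```

```text
[[307.34538715 208.85017657]
 [308.13442866 201.47974242]
 [310.15164676 178.35165837]]
```

View pics/c.png

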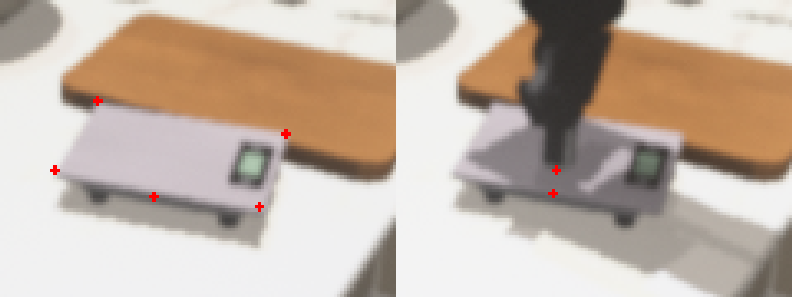

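```bash
python3 -m handwheel '[0,-0.03,0,0,0,0,-1, 0,-0.06,0,0,0,0,-1, 0,-0.06,0,0,0,0,-1]'
python3 - <<'E'
from h import *
from cell import r
o=r.observe(); c=r.capture("side"); p=proj(c,[o["position"],o["position"]+[0,0,.03]]); print(o["position"],p)
im=c["color"]; u,v=p[0].astype(int)
g=cv2.cvtColor(im,cv2.COLOR_BGR2GRAY)
print(g[v-16:v+8:1,u-12:u+13:2])
im=im.copy(); cv2.circle(im,(u,v),1,(0,0,255),-1)
cv2.imwrite("pics/d.png",cv2.resize(im[120:260,230:390],None,fx=4,fy=4,interpolation=0))
E
```

```text
time: 3.62
position: [0.4951, -0.0246, 0.0132]
eef_rot: [-3.14, -0.084, 0.001]
force: [-0.2, -0.4, 0.2]
width: -0.001
grip_force: 0.0
[ 0.49507511 -0.0246006   0.01323526] [[297.44795848 220.1658413 ]
 [298.22571595 209.56040296]]
[[120 122 125 129 114  65  57  60  90  91 116 118 115]
 [111 106 112 117 107  62  58  60  92  91 115 115 114]
 [112  93  96 102  97  63  59  61  93  92 113 116 116]
 [127  86  84  89  89  62  59  61  93  91 108 115 116]
 [140  87  72  76  90  63  58  61  93  89 103 109 111]
 [149  91  66  74 103  69  60  64  95  89  94  98 101]
 [154 109  80  94 122  87  71  70  98 105 102  98  93]
 [157 135 115 128 144 117  98  86 110 130 127 118 106]
 [160 153 143 150 155 142 129 114 128 149 148 142 136]
 [160 160 157 158 158 155 150 140 145 157 156 155 152]
 [161 161 161 160 159 161 157 153 155 158 158 157 157]
 [166 164 161 160 159 160 159 158 157 159 159 159 157]
 [172 170 164 164 162 159 159 159 158 158 159 159 158]
 [177 175 171 171 168 164 162 162 159 157 159 160 159]
 [177 176 175 175 173 170 169 167 163 159 159 161 157]
 [175 175 175 176 178 177 176 174 171 163 159 159 160]
 [177 176 176 178 179 178 179 177 175 162 160 160 159]
 [179 179 179 180 180 179 177 176 174 162 159 159 160]
 [180 180 180 180 180 178 175 169 166 162 160 161 160]
 [181 181 181 181 180 176 168 163 162 161 161 161 161]
 [182 182 181 180 179 170 163 161 160 160 162 161 164]
 [181 181 181 180 176 165 162 162 161 161 160 161 179]
 [182 181 182 181 172 161 161 161 161 160 163 172 208]
 [188 182 181 181 168 162 162 162 161 162 168 197 231]]
```

View pics/d.png

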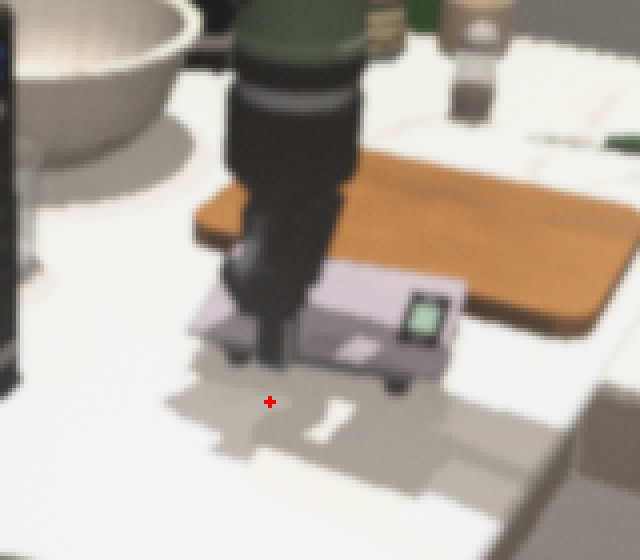

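The image puts the fingertip about 25 mm above where the TCP reading puts it: the tip is at row 211, and the projection says 220. That explains why the finger passed over the plate without moving it. I'll check by touching down gently on the worktop.

```bash
python3 -m handwheel '[0,0,0.005,0,0,0,-1, 0,0,0.009,0,0,0,-1, 0,0,0.009,0,0,0,-1]'
python3 -m handwheel '[0,0,0.004,0,0,0,-1, 0,0,0.006,0,0,0,-1, 0,0,0.006,0,0,0,-1]'
```

```text
time: 4.05
position: [0.495, -0.0265, 0.0037]
eef_rot: [3.141, 0.078, -0.002]
force: [-0.6, 0.4, 0.2]
width: 0.002
grip_force: 0.0
time: 4.42
position: [0.4952, -0.0259, -0.0019]
eef_rot: [3.141, 0.08, -0.001]
force: [0.4, 0.6, 0.1]
width: -0.001
grip_force: 0.0
```

```bash
python3 -m handwheel '[0,0,0.004,0,0,0,-1, 0,0,0.008,0,0,0,-1, 0,0,0.008,0,0,0,-1]'
python3 -m handwheel '[0,0,0.003,0,0,0,-1, 0,0,0.006,0,0,0,-1, 0,0,0.006,0,0,0,-1]'
python3 - <<'E'
from h import *
from cell import r
o=r.observe(); c=r.capture("side"); p=proj(c,[o["position"]+[0,0,d] for d in(0,.01,.02,.03)]); print(o["position"],p)
im=c["color"]; u,v=p[2].astype(int); g=cv2.cvtColor(im,cv2.COLOR_BGR2GRAY)
print(v,u); print(g[v-8:v+10,u-12:u+13:2])
E
```

```text
time: 4.8
position: [0.495, -0.0259, -0.0102]
eef_rot: [3.141, 0.08, -0.001]
force: [0.7, 0.0, -0.2]
width: -0.001
grip_force: 0.0
time: 5.18
position: [0.4952, -0.0259, -0.016]
eef_rot: [3.141, 0.08, -0.001]
force: [-0.3, 0.4, 0.4]
width: -0.003
grip_force: 0.0
[ 0.49515801 -0.02591976 -0.01603765] [[296.92979639 229.92741987]
 [297.17929274 226.53952206]
 [297.43143396 223.11570968]
 [297.68626234 219.65540859]]
223 297
[[165 163 161 158 119  64  61  70  97 109 155 158 157]
 [172 170 165 161 118  64  59  70  97 112 155 158 158]
 [176 174 170 170 120  64  60  70  97 114 156 159 158]
 [177 175 174 173 122  64  61  72  96 117 157 158 158]
 [176 176 175 175 125  67  63  73  97 123 158 159 158]
 [177 177 176 176 141  83  69  79 104 133 158 159 158]
 [179 177 179 178 160 114  91  91 117 147 158 161 159]
 [180 179 180 179 169 144 121 114 132 156 160 160 159]
 [180 181 180 180 170 158 147 139 148 159 161 159 160]
 [182 181 181 177 164 161 157 154 158 160 160 160 160]
 [182 181 180 175 163 161 161 160 160 160 160 160 160]
 [182 182 181 171 162 161 161 161 160 162 162 161 160]
 [190 181 180 168 162 160 162 161 160 161 168 177 161]
 [206 181 180 169 161 161 161 162 161 161 175 194 163]
 [218 183 181 170 163 162 162 160 161 162 171 185 162]
 [214 182 180 171 162 164 162 161 161 161 165 169 162]
 [198 182 181 170 165 177 166 164 162 161 162 162 161]
 [190 182 179 168 173 206 190 174 164 162 162 161 161]]
```

```bash
python3 -m handwheel '[0,0,0.003,0,0,0,-1, 0,0,0.005,0,0,0,-1, 0,0,0.005,0,0,0,-1]'
python3 -m handwheel '[0,0,0.001,0,0,0,-1, 0,0,0.002,0,0,0,-1, 0,0,0.003,0,0,0,-1, 0,0,0.003,0,0,0,-1]'
python3 -m handwheel '[0,0,0.001,0,0,0,-1, 0,0,0.002,0,0,0,-1, 0,0,0.002,0,0,0,-1]'
```

```text
time: 5.6
position: [0.4952, -0.0259, -0.021]
eef_rot: [3.141, 0.08, -0.001]
force: [-0.2, 0.5, -0.2]
width: -0.001
grip_force: 0.0
time: 6.1
position: [0.4953, -0.0259, -0.0238]
eef_rot: [3.141, 0.08, -0.0]
force: [-0.8, 0.0, 0.1]
width: 0.001
grip_force: 0.0
time: 6.48
position: [0.4955, -0.026, -0.0248]
eef_rot: [3.14, 0.08, 0.001]
force: [-3.1, 0.4, 8.9]
width: 0.002
grip_force: 4.7
```

Touchdown came at a reported z of −0.0245, so the true tip is 24.5 mm short of the reported TCP. I'll now push at the right height.

```bash
python3 -m handwheel '[0,0,-0.008,0,0,0,-1, 0,0,-0.014,0,0,0,-1, 0,0.014,-0.014,0,0,0,-1, 0,0.022,-0.014,0,0,0,-1, 0,0.03,-0.014,0,0,0,-1]'
python3 -m handwheel '[0,0.007,0,0,0,0,-1, 0,0.013,0,0,0,0,-1, 0.001,0.018,0,0,0,0,-1, 0.001,0.021,0,0,0,0,-1, 0.001,0.021,0,0,0,0,-1]'
python3 -m handwheel '[0,0.002,0,0,0,0,-1, 0,0.004,0,0,0,0,-1, 0,0.004,0,0,0,0,-1]'
```

```text
time: 7.1
position: [0.4972, -0.0558, -0.0115]
eef_rot: [-3.139, -0.077, -0.001]
force: [-0.2, 6.2, 5.0]
width: 0.001
grip_force: 3.3
time: 7.72
position: [0.5031, -0.0739, -0.011]
eef_rot: [-3.136, -0.073, -0.013]
force: [8.8, 20.1, -0.1]
width: -0.001
grip_force: 9.5
time: 8.1
position: [0.5068, -0.076, -0.0101]
eef_rot: [-3.134, -0.071, -0.024]
force: [14.5, 31.9, 1.9]
width: -0.0
grip_force: 14.7
```

```bash
python3 -m handwheel '[0,-0.02,0,0,0,0,-1, 0,-0.04,-0.03,0,0,0,-1, -0.06,-0.06,-0.06,0,0,0,-1, -0.12,-0.08,-0.09,0,0,0,-1, -0.14,-0.08,-0.09,0,0,0,-1]'
cat >> h.py <<'E'
def scale_top(c,z=.035):
    im=c["color"]; b,g,rr=[im[...,i].astype(int) for i in range(3)]
    m=(((rr-g)>4)&((b-g)>4)).astype(np.uint8); m=cv2.morphologyEx(m,cv2.MORPH_CLOSE,np.ones((3,3)))
    ct=rect(m,(240,160,395,280)); P=cast(c,ct[:,0],z)[:,:2].astype(np.float32); q=cv2.minAreaRect(P)
    return q,cv2.boxPoints(q)
E
python3 - <<'E'
from h import *
from cell import r
c=r.capture("top"); np.savez("top2.npz",**c)
print(r.observe()["position"],scale_top(c))
c2=r.capture("side")
cv2.imwrite("pics/e.png",np.hstack([cv2.resize(c["color"][150:290,230:400],None,fx=2.3,fy=2.3),cv2.resize(c2["color"][120:260,230:400],None,fx=2.3,fy=2.3)]))
E
```

```text
time: 8.72
position: [0.3532, -0.0081, 0.079]
eef_rot: [3.14, 0.081, 0.001]
force: [0.5, -0.4, 0.4]
width: -0.002
grip_force: 0.0
[ 0.34842035 -0.00793077  0.0785428 ] (((0.50734543800354, -0.1529248058795929), (0.15899907052516937, 0.12188027799129486), 8.403841972351074), array([[ 0.41979316, -0.10425782],
       [ 0.4376059 , -0.2248294 ],
       [ 0.59489775, -0.20159179],
       [ 0.577085  , -0.08102021]], dtype=float32))
```

View pics/e.png

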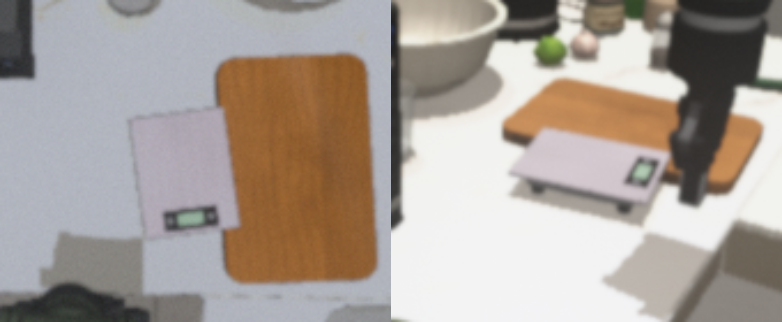

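```bash
python3 -c "
from h import *
plan([((.55,-.045,.03),0),((.55,-.045,-.011),0)])
plan([(B(.042,.1225,-.011),0)],((.55,-.045,-.011),0))"
```

```text
[0.1966, 0.0468, 0.048] [0.0002, 0.0022, -0.0002] rows>= 3.3
[0.1967, 0.0468, 0.089] [0.0002, 0.0022, -0.0002] rows>= 3.5
[-0.0055, 0.0333, 0.0] [0.0, 0.0, 0.0] rows>= 0.5
```

```bash
python3 -m handwheel '[0.06,0.012,0.02,0,0,0,-1, 0.12,0.03,0.04,0,0,0,-1, 0.17,0.044,0.055,0,0,0,-1, 0.196,0.047,0.089,0,0,0,-1, 0.196,0.047,0.089,0,0,0,-1]'
python3 -m handwheel '[0,0.012,0,0,0,0,-1, 0,0.02,0,0,0,0,-1, 0,0.025,0,0,0,0,-1, 0,0.029,0,0,0,0,-1, 0,0.032,0,0,0,0,-1]'
python3 -m handwheel '[0,0.003,0,0,0,0,-1, 0,0.004,0,0,0,0,-1, 0,0.004,0,0,0,0,-1]'
```

```text
time: 9.45
position: [0.5536, -0.0459, -0.0141]
eef_rot: [-3.14, -0.078, 0.007]
force: [-1.1, 0.3, -0.0]
width: 0.002
grip_force: 0.0
time: 10.07
position: [0.5568, -0.0765, -0.0095]
eef_rot: [-3.14, -0.079, -0.008]
force: [3.8, 5.0, -0.1]
width: -0.003
grip_force: 2.4
time: 10.45
position: [0.5571, -0.0789, -0.0094]
eef_rot: [-3.138, -0.077, -0.008]
force: [3.8, 10.4, 1.6]
width: -0.004
grip_force: 5.1
```

```bash
python3 -c "
from h import *
p=B(-.005,.15,.06)+.0245*Rt(50)[:,2]; print(p)
plan([(B(.03,.17,.03),0),(p,50)])"
```

```text
[ 0.49881657 -0.07219361  0.0442517 ]
[-0.0228, -0.0485, -0.0394] [-0.0026, -0.0049, -0.0018] rows>= 1.1
[-0.0576, -0.0097, -0.0539] [-0.8753, -0.0038, -0.0038] rows>= 4.7
```

```bash
python3 -m handwheel '[-0.02,-0.045,-0.03,0,0,0,-1, -0.05,-0.04,-0.06,-0.18,0,0,-1, -0.057,-0.03,-0.06,-0.36,0,0,-0.2, -0.057,-0.02,-0.054,-0.54,0,0,-0.2, -0.057,-0.01,-0.054,-0.7,0,0,-0.2]'
python3 -m handwheel '[0,0,0,-0.17,0,0,-0.2, 0,0,0,-0.17,0,0,-0.2, 0,0,0,-0.17,0,0,-0.2]'
python3 - <<'E'
from h import *
from cell import r
o=r.observe(); print({k:np.round(o[k],4) for k in("time","q","position","eef_rot","width")})
c=r.capture("side"); np.savez("side3.npz",**c); ct=r.capture("top"); np.savez("top3.npz",**ct)
R=Ro.from_rotvec(o["eef_rot"]).as_matrix(); p=o["position"]; im=c["color"].copy()
w=o["width"]*.085/2
for k,col in((-.0245,(0,0,255)),(0,(255,0,0))):
    for s in(-w,0,w):
        u=proj(c,p+R@[0,s,k])[0]; cv2.circle(im,(int(u[0]*1),int(u[1])),1,col,-1); print(k,s,u)
u=proj(c,p+[0,0,.0245])[0];print("worldz",u); cv2.circle(im,(int(u[0]),int(u[1])),1,(0,255,0),-1)
a=cv2.resize(im[130:270,220:360],None,fx=4,fy=4,interpolation=0)
cv2.imwrite("pics/f.png",a)
print("scale",scale_top(ct))
E
```

```text
time: 11.08
position: [0.4982, -0.0739, 0.0447]
eef_rot: [2.436, 0.063, 0.027]
force: [-0.2, -0.1, -1.1]
width: 0.4
grip_force: 0.0
time: 11.45
position: [0.4982, -0.0742, 0.0443]
eef_rot: [2.273, 0.055, 0.028]
force: [-0.8, -0.8, -0.7]
width: 0.4
grip_force: 0.0
{'time': np.float64(11.45), 'q': array([ 0.3462,  0.58  ,  2.0142, -0.9458,  1.1195,  2.5575]), 'position': array([ 0.4982, -0.0742,  0.0443]), 'eef_rot': array([2.2732, 0.0546, 0.0276]), 'width': np.float64(0.4002)}
-0.0245 -0.01700811618696038 [301.4853275  204.38757949]
-0.0245 0 [303.69903081 197.79614474]
-0.0245 0.01700811618696038 [305.9022562  191.23590864]
0 -0.01700811618696038 [304.1209359  206.60777008]
0 0 [306.27614212 200.16719598]
0 0.01700811618696038 [308.42138816 193.75638666]
worldz [307.00714963 191.49416939]
scale (((0.5035483241081238, -0.1584048867225647), (0.15894144773483276, 0.12240086495876312), 2.8504319190979004), array([[ 0.4211325 , -0.10123216],
       [ 0.42721933, -0.2234816 ],
       [ 0.58596414, -0.2155776 ],
       [ 0.5798773 , -0.09332818]], dtype=float32))
```

View pics/f.png

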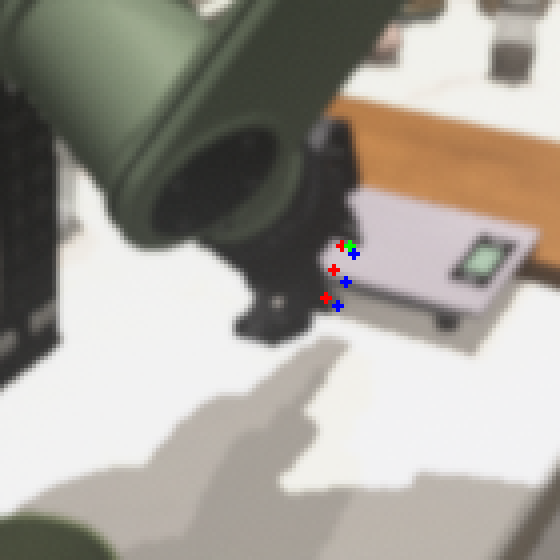

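```bash
python3 - <<'E'
from h import *
c=dict(np.load("side3.npz")); g=cv2.cvtColor(c["color"],cv2.COLOR_BGR2GRAY)
print("cols 272..318")
for v in range(180,220): print(v,''.join('#' if x<45 else '+' if x<75 else '-' if x<130 else '.' for x in g[v,272:320]))
E
```

```text
cols 272..318
180 #######+++++++++++-+++++++++++++++-.............
181 ######++++++++++--++++++++++++++++--............
182 ####+++++++++++---+++++++++++++++++-............
183 ##+++++++++++++--++++++++++++++++++--...........
184 #+++++++++++++++++++++++++++++++++++-...........
185 ++++++++++++--++++++++++++++++++++++-...........
186 ++++++++++++-++++++++++++++++++++++---..........
187 +++++++++-++++++++++++++++++++++++++--..........
188 ++++++++++++++++++++++++++++++++++++--..........
189 +++++++++++++++++++++++++++++++---+++-..........
190 ++++++++++++++++++++++++++++++-...----..........
191 -++++++++++++++++++++++++++++-..................
192 .-++++++++++++++++++++++++++-...................
193 ..-++++++++++++++++++++++++--...................
194 ...--++++++++++++++++++++++-....................
195 .....-+++++++++++++++++++++-....................
196 ......-+++++++++++++++++++++-...................
197 ........-+++++++++++++++++++-...................
198 .........-+++++++++++++++++++-..................
199 .........-+++++++++++++++++++---................
200 ..........-+++++++++++
[... 333 characters left out ...]
..........-
207 ...........-++++--++++++++------................
208 ..........--+++++++++++++--.....................
209 ........---++++++++++++++-......................
210 .......--++++++++++++++++-......................
211 .......-+++-++++++++++++-.......................
212 .......-++--+++++++++++--.......................
213 .......-----+++++++++--.........................
214 ..........----++++---...........................
215 ..............----..............................
216 ................................................
217 ................................................
218 ................................................
219 ................................................
```

```bash
python3 - <<'E'
from h import *
c=dict(np.load("side3.npz")); R=Ro.from_rotvec([2.2732,.0546,.0276]).as_matrix(); p=np.array([.4982,-.0742,.0443])
for k in(-.0267,-.035): 
  for s in(.0315,.017,-.017,-.0315): print(k,s,[proj(c,p+R@[x,s,k])[0].round(1).tolist() for x in(-.011,.011)])
E
```

```text
-0.0267 0.0315 [[311.8, 186.5], [303.4, 184.4]]
-0.0267 0.017 [[309.9, 192.1], [301.5, 189.9]]
-0.0267 -0.017 [[305.5, 205.4], [297.1, 203.0]]
-0.0267 -0.0315 [[303.6, 211.1], [295.2, 208.6]]
-0.035 0.0315 [[310.9, 185.6], [302.5, 183.4]]
-0.035 0.017 [[309.0, 191.3], [300.6, 189.0]]
-0.035 -0.017 [[304.6, 204.6], [296.1, 202.2]]
-0.035 -0.0315 [[302.6, 210.4], [294.2, 207.9]]
```

```bash
python3 -c "
from h import *
f=lambda o,z,ph:(B(-.005,o,z)+.0267*Rt(ph)[:,2],ph)
plan([f(.13,.028,49),f(.105,.028,49),f(.083,.028,49)])"
```

```text
[0.0006, -0.014, 0.0366] [0.0127, 0.0006, -0.0038] rows>= 0.6
[0.0007, 0.0021, 0.0557] [0.0127, 0.0006, -0.0038] rows>= 0.9
[0.0007, 0.0164, 0.0725] [0.0127, 0.0006, -0.0038] rows>= 1.2
```

```bash
python3 -m handwheel '[0,-0.007,0.018,0.012,0,0,-0.15, 0.0006,-0.014,0.0366,0.012,0,0,-0.15, 0.0006,-0.006,0.046,0.012,0,0,-0.15, 0.0006,0.002,0.0557,0.012,0,0,-0.15, 0.0006,0.002,0.0557,0.012,0,0,-0.15]'
python3 -m handwheel '[0,0.005,0.006,0,0,0,-0.15, 0,0.010,0.011,0,0,0,-0.15, 0,0.0143,0.0165,0,0,0,-0.15, 0,0.0143,0.0165,0,0,0,-0.15]'
python3 - <<'E'
from h import *
from cell import r
o=r.observe(); c=r.capture("side"); print(o["q"].round(3))
cv2.imwrite("pics/g.png",cv2.resize(c["color"][130:250,230:370],None,fx=5,fy=5,interpolation=cv2.INTER_CUBIC))
E
```

```text
time: 12.18
position: [0.506, -0.119, 0.0173]
eef_rot: [2.292, 0.063, 0.007]
force: [-0.4, -0.1, -0.3]
width: 0.428
grip_force: 0.0
time: 12.68
position: [0.508, -0.139, 0.0163]
eef_rot: [2.295, 0.065, 0.01]
force: [0.3, 4.6, -1.5]
width: 0.422
grip_force: 2.0
[ 0.209  0.612  2.045 -1.052  1.015  2.553]
```

View pics/g.png

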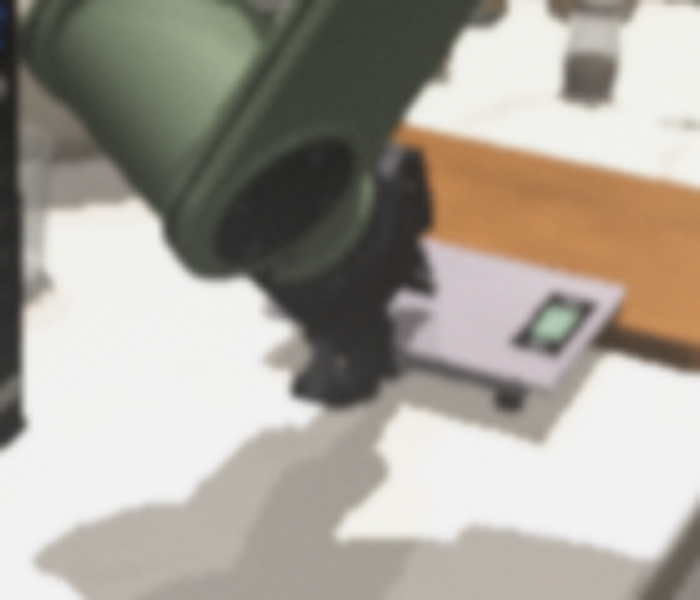

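```bash
cat >> h.py <<'E'
def lip(th): t=np.radians(th); return -.018+.126*np.cos(t), .022+.126*np.sin(t)
def tcp(th,phi,w=.036,d=.015,k=.0267,along=-.005,dn=0,dz=0):
    L=lip(th); p=np.radians(phi)
    o=L[0]-d*np.sin(p)-w/2*np.cos(p)+dn; z=L[1]-d*np.cos(p)+w/2*np.sin(p)+dz
    return (B(along,o,z)+k*Rt(phi)[:,2],phi)
E
python3 -c "
from h import *
print(tcp(2,48.5))
plan([tcp(t,48.5) for t in (2,6,11,16,21,26,31,36,41)])"
```

```text
(array([ 0.50220494, -0.13857447,  0.01224728]), 48.5)
[-0.0057, -0.0037, 0.0022] [-0.0, 0.0097, 0.0104] rows>= 0.1
[-0.0059, 0.0033, -0.0031] [-0.0, 0.0097, 0.0104] rows>= 0.1
[-0.006, 0.0125, -0.0091] [-0.0, 0.0097, 0.0104] rows>= 0.3
[-0.0062, 0.0222, -0.0143] [-0.0, 0.0097, 0.0104] rows>= 0.4
[-0.0063, 0.0323, -0.0186] [-0.0, 0.0097, 0.0104] rows>= 0.6
[-0.0065, 0.0428, -0.022] [-0.0, 0.0097, 0.0104] rows>= 0.8
[-0.0066, 0.0535, -0.0244] [-0.0, 0.0097, 0.0104] rows>= 0.9
[-0.0067, 0.0644, -0.026] [-0.0, 0.0097, 0.0104] rows>= 1.1
[-0.0069, 0.0753, -0.0265] [-0.0, 0.0097, 0.0104] rows>= 1.3
```

```bash
python3 -m handwheel '[0,0.006,-0.005,0,0,0,-0.15, 0,0.0125,-0.009,0,0,0,-0.15, 0,0.022,-0.0143,0,0,0,-0.15, 0,0.022,-0.0143,0,0,0,-0.15]'
python3 - <<'E'
from h import *
from cell import r
o=r.observe(); c=r.capture("side"); ct=r.capture("top"); print(o["q"].round(3)); plan([tcp(16,48.5)])
np.savez("s4.npz",**c)
im=c["color"]; b,g,rr=[im[...,i].astype(int) for i in range(3)]
m=(((rr-g)>4)&((b-g)>4)); 
for v in range(165,215): print(v,''.join('#' if x else '.' for x in m[v,290:365]))
E
```

```text
time: 13.22
position: [0.5083, -0.1437, 0.044]
eef_rot: [2.292, 0.063, 0.01]
force: [-0.2, 0.1, -3.2]
width: 0.428
grip_force: 1.1
[ 0.201  0.564  2.032 -1.027  1.046  2.491]
[-0.0057, -0.0008, 0.0001] [0.0018, 0.0106, 0.0101] rows>= 0.1
165 ...........................................................................
166 ...........................................................................
167 ...........................................................................
168 ...........................................................................
169 ...........................................................................
170 ...........................................................................
171 ...........................................................................
172 ...........................................................................
173 ...........................................................................
174 ...........................................................................
175 ..........................................................
[... 2437 characters left out ...]
............................................................
207 ...........................................................................
208 ...........................................................................
209 ...........................................................................
210 ...........................................................................
211 ...........................................................................
212 ...........................................................................
213 ...........................................................................
214 ...........................................................................
```

```bash
python3 -c "
from h import *
plan([tcp(t,48.5) for t in (21,26,31,36,41,44)],tcp(16,48.5))"
python3 -m handwheel '[0,0.010,-0.0043,0,0,0,-0.15, 0,0.0205,-0.0077,0,0,0,-0.15, 0,0.0312,-0.0102,0,0,0,-0.15, 0,0.042,-0.0117,0,0,0,-0.15, 0,0.053,-0.0122,0,0,0,-0.15]'
python3 -c "
from h import *
plan([tcp(41,48.5)])
from cell import r
o=r.observe(); print(o['force'],o['grip_force'],o['q'].round(3))"
```

```text
[-0.0, 0.0101, -0.0043] [0.0, 0.0, 0.0] rows>= 0.2
[0.0, 0.0206, -0.0077] [0.0, 0.0, 0.0] rows>= 0.4
[-0.0, 0.0313, -0.0102] [0.0, 0.0, 0.0] rows>= 0.5
[0.0, 0.0422, -0.0117] [0.0, 0.0, 0.0] rows>= 0.7
[-0.0, 0.0531, -0.0123] [0.0, 0.0, 0.0] rows>= 0.9
[-0.0, 0.0597, -0.0122] [0.0, 0.0, 0.0] rows>= 1.0
time: 13.95
position: [0.5101, -0.1697, 0.0916]
eef_rot: [2.292, 0.065, 0.009]
force: [-1.3, 0.7, -2.7]
width: 0.419
grip_force: 1.2
[-0.0063, -0.0013, 0.0003] [0.0022, 0.0109, 0.0103] rows>= 0.1
[-1.32956294  0.69289884 -2.67089442] 1.190296970307827 [ 0.151  0.482  2.005 -1.008  1.079  2.366]
```

```bash
python3 -m handwheel '[0,-0.005,0,0,0,0,-0.5, 0,-0.01,0,0,0,0,-0.8, 0,-0.0145,0,0,0,0,-0.95, 0,-0.0145,0,0,0,0,-1, 0,-0.0145,0,0,0,0,-1]' 60
python3 - <<'E'
from h import *
from cell import r
o=r.observe(); print(o["force"],o["ft_torque"],o["q"].round(3),o["position"],o["width"]*85)
c=r.capture("side"); np.savez("s5.npz",**c)
im=c["color"]; b,g,rr=[im[...,i].astype(int) for i in range(3)]
gr=cv2.cvtColor(im,6)
for v in range(150,215,2): print(v,''.join('p' if (x-y>4 and z-y>4) else 'o' if x-z>40 else '#' if k<60 else '+' if k<130 else '.' for x,y,z,k in zip(rr[v,270:370],g[v,270:370],b[v,270:370],gr[v,270:370])))
E
```

```text
time: 14.58
position: [0.5097, -0.1598, 0.08]
eef_rot: [2.291, 0.066, 0.008]
force: [0.0, -0.8, -0.7]
width: 0.055
grip_force: 61.3
[ 0.02014673 -0.83883273 -0.68430745] [ 0.10426177 -0.32631603  0.03720167] [ 0.17   0.503  2.011 -1.009  1.075  2.398] [ 0.50973506 -0.15979072  0.07999806] 4.6974130182014
150 +++++++++++++#########+++++++++++################+..................................................
152 .....+......++####+++++++++++++##################+..................................................
154 ..............+###+++++++#######################++..................................................
156 ...............++##############################+ooo.................................................
158 .................++############################+ooooooooooo.........................................
160 ...................+############################oooooooooooooooooooo................................
162 ....................++##########################ooooooooooooooooooooooooooooo.......................
164 ....................+++########################++oooooo
[... 1970 characters left out ...]
..............................................................++++++++
204 ....................................................................................................
206 ....................................................................................................
208 ....................................................................................................
210 ....................................................................................................
212 ....................................................................................................
214 ....................................................................................................
```

```bash
python3 - <<'E'
from h import *
from cell import r
o=r.observe(); R=Ro.from_rotvec(o["eef_rot"]).as_matrix()
for d in(.013,.017):
    s=.126-d-.0248; P=o["position"]+s*R[:,2]; v=P-[F[0],F[1],0]; print(s,v@e,v@n,P[2])
E
```

```text
0.0882 0.00047394810026793374 -0.023065889097099314 0.02177642388997439
0.0842 0.0005165683103255402 -0.020062923510544298 0.02441846499557073
```

```bash
python3 -m handwheel '[0,0.0093,-0.0003,0.1,0,0,-1, 0,0.0178,0.001,0.2,0,0,-1, 0,0.0261,0.0032,0.3,0,0,-1, 0,0.0341,0.0061,0.4,0,0,-1, 0,0.0417,0.0098,0.5,0,0,-1]'
python3 -m handwheel '[0,0.0086,0.0004,0.1,0,0,-1, 0,0.0169,0.0017,0.2,0,0,-1, 0,0.0251,0.0038,0.3,0,0,-1, 0,0.0331,0.0067,0.4,0,0,-1, 0,0.0331,0.0067,0.4,0,0,-1]'
python3 - <<'E'
from h import *
from cell import r
o=r.observe(); R=Ro.from_rotvec(o["eef_rot"]).as_matrix(); P=o["position"]+.085*R[:,2]; v=P-[F[0],F[1],0]; print(v@e,v@n,P[2],np.degrees(np.arctan2(-R[:,2]@n,-R[2,2])),o["q"].round(2),o["force"],o["ft_torque"],R[:,0])
E
```

```text
time: 15.25
position: [0.5113, -0.1943, 0.1045]
eef_rot: [2.796, 0.074, -0.009]
force: [-0.2, 0.7, -5.6]
width: 0.061
grip_force: 60.6
time: 15.88
position: [0.5124, -0.2298, 0.1084]
eef_rot: [-3.089, -0.071, 0.029]
force: [0.2, 0.8, -5.2]
width: 0.064
grip_force: 60.5
-0.0008923433823303832 -0.02251103348086872 0.02353828304981176 -2.9647441723279084 [-0.46  0.4   1.71  0.04  1.08  1.04] [ 0.2292388   0.82759584 -5.17991288] [-0.13918937 -0.01863742  0.02040948] [ 0.99876451  0.04653944 -0.01742196]
```

```bash
python3 -m handwheel '[0,0.0086,-0.0006,0.1,0,0,-1, 0,0.0169,0.0004,0.2,0,0,-1, 0,0.0251,0.0023,0.3,0,0,-1, 0,0.0331,0.0052,0.4,0,0,-1, 0,0.0331,0.0052,0.4,0,0,-1]'
python3 -m handwheel '[0,0.0086,0.0004,0.1,0,0,-1, 0,0.0169,0.0017,0.2,0,0,-1, 0,0.0251,0.0038,0.3,0,0,-1, 0,0.0251,0.0038,0.3,0,0,-1]'
python3 - <<'E'
from h import *
from cell import r
o=r.observe(); R=Ro.from_rotvec(o["eef_rot"]).as_matrix(); P=o["position"]+.085*R[:,2]; v=P-[F[0],F[1],0]; print(v@e,v@n,P[2],np.degrees(np.arctan2(-R[:,2]@n,-R[2,2])),o["q"].round(2),o["force"],o["ft_torque"],R[:,0])
E
```

```text
time: 16.5
position: [0.5144, -0.2616, 0.1011]
eef_rot: [-2.69, -0.06, 0.039]
force: [0.3, -0.8, -4.2]
width: 0.06
grip_force: 60.8
time: 17.0
position: [0.5157, -0.2814, 0.0869]
eef_rot: [-2.39, -0.051, 0.044]
force: [-0.4, 0.9, -2.7]
width: 0.061
grip_force: 60.9
0.0001820043526512166 -0.020559949547783816 0.024792350118890805 -43.07799376281381 [-0.79  0.74  1.38  0.47  1.63  0.62] [-0.43767045  0.85357647 -2.71058299] [-0.70965901 -0.2096488  -0.04159305] [ 0.99861586  0.0495784  -0.0175597 ]
```

```bash
python3 -m handwheel '[0,0.0086,0.0004,0.1,0,0,-1, 0,0.0178,0.0019,0.21,0,0,-1, 0,0.0178,0.0019,0.21,0,0,-1]'
python3 - <<'E'
from h import *
from cell import r
o=r.observe(); R=Ro.from_rotvec(o["eef_rot"]).as_matrix(); P=o["position"]+.085*R[:,2]; v=P-[F[0],F[1],0]; print(v@e,v@n,P[2],np.degrees(np.arctan2(-R[:,2]@n,-R[2,2])),o["q"].round(2),o["force"])
# planned lowering: lower pad at +y_tool; plate edge contact d
def tl(th,phi,w=.036,d=.015,k=.0267,Pn=-.020):
    t=np.radians(th);p=np.radians(phi); Rm=Rt(phi); L=B(0,Pn+.126*np.cos(t),.022+.126*np.sin(t))
    return (L-d*Rm[:,2]-w/2*Rm[:,1]+k*Rm[:,2],phi)
a=tl(145,-55); print(a)
plan([tl(t,-55) for t in(150,155,160,165,168,170)],a)
plan([a])
E
```

```text
time: 17.38
position: [0.5164, -0.2926, 0.0733]
eef_rot: [-2.179, -0.044, 0.047]
force: [1.7, 1.9, -2.2]
width: 0.058
grip_force: 60.9
0.0005358691535279963 -0.020032923626894697 0.02476467911514464 -55.143113609676874 [-0.84  0.87  1.29  0.55  1.79  0.58] [ 1.66372557  1.86720206 -2.19701143]
(array([ 0.51576626, -0.30617038,  0.10230452]), -55)
[-0.0, 0.011, 0.0005] [0.0, 0.0, 0.0] rows>= 0.2
[-0.0, 0.0219, 0.0019] [0.0, 0.0, 0.0] rows>= 0.4
[-0.0, 0.0326, 0.0043] [0.0, 0.0, 0.0] rows>= 0.5
[-0.0, 0.0431, 0.0076] [0.0, 0.0, 0.0] rows>= 0.7
[-0.0, 0.0492, 0.01] [0.0, 0.0, 0.0] rows>= 0.8
[-0.0, 0.0532, 0.0118] [0.0, 0.0, 0.0] rows>= 0.9
[-0.0018, -0.016, -0.0276] [-0.0024, 0.0089, -0.0148] rows>= 0.5
```

```bash
python3 -m handwheel '[0,-0.003,0.001,0,0,0,-0.75, 0,-0.008,0.001,0,0,0,-0.5, 0,-0.0145,0.001,0,0,0,-0.15, 0,-0.0145,0.001,0,0,0,-0.15]'
python3 - <<'E'
from h import *
from cell import r
o=r.observe(); print(o["force"],o["grip_force"],o["width"]*85,o["position"])
c=r.capture("side"); im=c["color"]; b,g,rr=[im[...,i].astype(int) for i in range(3)]; gr=cv2.cvtColor(im,6)
for v in range(130,205,2): print(v,''.join('o' if x-z>40 else '#' if k<60 else '+' if k<130 else '.' for x,y,z,k in zip(rr[v,280:400],g[v,280:400],b[v,280:400],gr[v,280:400])))
E
```

```text
time: 17.88
position: [0.5162, -0.2837, 0.0876]
eef_rot: [-2.182, -0.047, 0.044]
force: [0.5, -1.0, -2.6]
width: 0.424
grip_force: 1.2
[ 0.45929953 -0.9693383  -2.60443008] 1.1655909195542336 36.037561063706065 [ 0.51617537 -0.28372386  0.08756308]
130 ++++++++++++++++++++##+...........+++++o+++++++++++.......+##############++++................+++++++++++++++++++++++++++
132 ++++++++++++++########+............++++++++++++++++.......++##+++#######++++............................++++++++++++++++
134 ####################+.................++++++++++.........++##+++++#######+........................................++++++
136 ++#####++++++#+++oooo....................................+##++..+#######+...............................................
138 ..............++oooooooo................................+##++..+#######++...............................................
140 ..............+ooooooooo+...............................++++..++######++................................................
142 .............+++++ooooooo+...+++++...........................++######++++........................
[... 3198 characters left out ...]
......+++++++++++++++++oooooooooooooooooooooooooooooooooo++................
196 ..........................................................+++++++++++++++++ooooooooooooooooooooooooo++..................
198 ...................................................................+++++++++++++++ooooooooooooooooo++...................
200 ...........................................................................+++++++++++++++oooooooo++....................
202 ..................................................................................+++++++++++++++++.....................
204 ........................................................................................++++++++........................
```

```bash
python3 -m handwheel '[0,0.007,0.0002,0,0,0,-0.15, 0,0.014,0.0008,0,0,0,-0.15, 0,0.021,0.0018,0,0,0,-0.15, 0,0.027,0.003,0,0,0,-0.15, 0,0.033,0.0043,0,0,0,-0.15]'
python3 -m handwheel '[0,0.004,0.0012,0,0,0,-0.15, 0,0.008,0.0025,0,0,0,-0.15, 0,0.011,0.0035,0,0,0,-0.15, 0,0.011,0.0035,0,0,0,-0.15]'
```

```text
time: 18.55
position: [0.5162, -0.2998, 0.0561]
eef_rot: [-2.18, -0.046, 0.045]
force: [0.4, -2.1, -1.2]
width: 0.429
grip_force: 1.4
time: 19.05
position: [0.5162, -0.3029, 0.0455]
eef_rot: [-2.18, -0.046, 0.045]
force: [0.3, -1.7, -1.6]
width: 0.425
grip_force: 1.5
```

```bash
python3 -m handwheel '[0,0.003,0.0012,0,0,0,-0.15, 0,0.006,0.0025,0,0,0,-0.15, 0,0.0085,0.0035,0,0,0,-0.15, 0,0.0085,0.0035,0,0,0,-0.15]'
python3 -m handwheel '[0,0.003,-0.004,0,0,0,-0.15, 0,0.006,-0.008,0,0,0,-0.15, 0,0.009,-0.0125,0,0,0,-0.15, 0,0.012,-0.017,0,0,0,-0.15, 0,0.020,-0.0287,0,0,0,-0.15]'
python3 -m handwheel '[0,0.004,-0.02,0,0,0,-0.15, 0,0.0,-0.04,0,0,0,-0.15, 0,-0.03,-0.08,0,0,0,-0.15, 0,-0.05,-0.1,0.1,0,0,-0.15]'
python3 - <<'E'
from h import *
from cell import r
o=r.observe(); print(o["position"],o["q"].round(2))
c=r.capture("side"); ct=r.capture("top"); np.savez("t6.npz",**ct)
cv2.imwrite("pics/i.png",np.hstack([cv2.resize(x["color"][130:250,250:410],None,fx=2.45,fy=2.45,interpolation=2) for x in(c,ct)]))
E
```

```text
time: 19.55
position: [0.5162, -0.3049, 0.0365]
eef_rot: [-2.18, -0.046, 0.045]
force: [1.0, -1.2, -2.5]
width: 0.423
grip_force: 1.4
time: 20.18
position: [0.5181, -0.3399, 0.0375]
eef_rot: [-2.179, -0.047, 0.045]
force: [-0.5, 0.6, -0.5]
width: 0.424
grip_force: 0.0
time: 20.68
position: [0.5228, -0.394, 0.1404]
eef_rot: [-2.083, -0.047, 0.041]
force: [-0.1, 0.1, -0.1]
width: 0.426
grip_force: 0.0
[ 0.52277545 -0.39398215  0.14036549] [-0.92  0.98  0.92  0.61  2.12  0.68]
```

View pics/i.png

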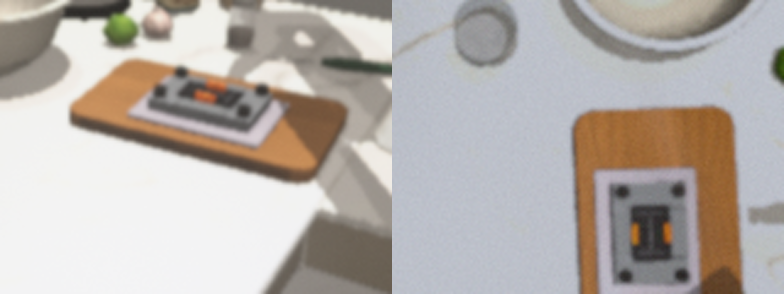

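The scale lies face down on the board. In the top view the orange tabs show at about (350,225) and (363,225). Next I'll measure them.

```bash
python3 - <<'E'
from h import *
c=dict(np.load("t6.npz")); im=c["color"]; hsv=cv2.cvtColor(im,cv2.COLOR_BGR2HSV)
print(hsv[225,346:368].tolist())
m=((hsv[...,1]>120)&(hsv[...,0]<25)).astype(np.uint8); mm=np.zeros_like(m); mm[212:240,344:369]=m[212:240,344:369]
for ct in cv2.findContours(mm,0,1)[0]:
    M=cv2.boundingRect(ct); ys,xs=np.nonzero(cv2.drawContours(np.zeros_like(m),[ct],-1,1,-1)); print(M,len(xs),cast(c,[xs.mean(),ys.mean()],.055))
# dark cover / housing
b,g,rr=[im[...,i].astype(int) for i in range(3)]
hz=((hsv[...,2]<140)&(hsv[...,1]<90)).astype(np.uint8)
ct=rect(hz,(330,195,385,262)); q=cv2.minAreaRect(cast(c,ct[:,0],.045)[:,:2].astype(np.float32)); print("housing",q)
E
```

```text
[[5, 12, 133], [11, 97, 145], [15, 185, 171], [16, 207, 174], [14, 183, 131], [15, 116, 77], [4, 35, 51], [173, 21, 48], [160, 13, 60], [150, 7, 75], [170, 21, 74], [8, 20, 52], [45, 32, 48], [39, 36, 49], [14, 147, 83], [14, 204, 144], [15, 216, 176], [13, 173, 175], [9, 76, 148], [175, 12, 131], [108, 10, 131], [110, 6, 127]]
(348, 221, 3, 9) 27 [[ 0.50810226 -0.26703669  0.055     ]]
(360, 220, 4, 10) 32 [[ 0.5101466 -0.3038159  0.055    ]]
housing ((0.5087569355964661, -0.2852950692176819), (0.12290482223033905, 0.09344011545181274), 2.999202013015747)
```

```bash
python3 -c "
from h import *
A=(np.array([.509,-.2855,.12]),0,.052)
plan([(np.array([.515,-.35,.18]),-25),A])"
```

```text
[-0.0054, -0.0604, 0.018] [-0.623, 0.0082, -0.0105] rows>= 3.3
[-0.0074, -0.0397, 0.1038] [-1.0593, 0.01, -0.0096] rows>= 5.7
```

```bash
python3 -m handwheel '[0,-0.03,0,-0.17,0,0,0.3, -0.003,-0.05,0.01,-0.35,0,0,0.4, -0.005,-0.06,0.018,-0.52,0,0,0.4, -0.006,-0.06,0.05,-0.69,0,0,0.4, -0.007,-0.055,0.08,-0.86,0.01,-0.01,0.4]'
python3 -m handwheel '[0,0,0,-0.19,0,0,0.4, 0,0,0,-0.19,0,0,0.4, 0,0,0,-0.19,0,0,0.4]'
python3 -c "
from h import *
from cell import r
o=r.observe(); print(o['width']*85,o['q'].round(2))
plan([(np.array([.509,-.2855,.06]),0,.052),(np.array([.509,-.2855,.0197]),0,.052)])"
```

```text
time: 21.4
position: [0.5104, -0.2962, 0.1444]
eef_rot: [-2.947, -0.079, 0.006]
force: [1.2, 0.5, -0.9]
width: 0.698
grip_force: 0.0
time: 21.78
position: [0.5105, -0.2971, 0.144]
eef_rot: [-3.129, -0.083, 0.003]
force: [0.5, -0.2, -0.1]
width: 0.701
grip_force: 0.0
59.56821971422212 [-0.55  0.39  1.62  0.01  1.14  0.96]
[-0.0008, -0.0107, 0.0842] [-0.0119, 0.0016, 0.0009] rows>= 1.4
[-0.0007, -0.0102, 0.1245] [-0.0119, 0.0016, 0.0009] rows>= 2.0
```

```bash
python3 -m handwheel '[-0.001,-0.0107,0.04,-0.012,0,0,0.4, -0.001,-0.0107,0.084,-0.012,0,0,0.4, -0.001,-0.0107,0.104,-0.012,0,0,0.4, -0.001,-0.0107,0.104,-0.012,0,0,0.4]'
python3 -c "
from h import *
plan([(np.array([.509,-.2855,.0197]),0,.052)])"
```

```text
time: 22.28
position: [0.5074, -0.2861, 0.0378]
eef_rot: [-3.138, -0.078, 0.009]
force: [1.0, -0.6, -0.3]
width: 0.7
grip_force: 0.0
[0.0017, -0.0005, 0.0181] [-0.0024, 0.0055, -0.0021] rows>= 0.3
```

```bash
python3 -m handwheel '[0.001,-0.0005,0.01,0,0,0,0.4, 0.001,-0.0005,0.018,0,0,0,0.4, 0.001,-0.0005,0.018,0,0,0,0.4]'
python3 -m handwheel '[0,0,0,0,0,0,0.05, 0,0,0,0,0,0,-0.4, 0,0,0,0,0,0,-0.4, 0,0,0,0,0,0,-0.4]' 20
python3 -c "
from cell import r
o=r.observe();print(o['width']*85,o['position'],o['force'])"
```

```text
time: 22.65
position: [0.5094, -0.2845, 0.022]
eef_rot: [3.14, 0.082, -0.003]
force: [0.5, -0.2, -0.7]
width: 0.694
grip_force: 0.0
time: 23.15
position: [0.5103, -0.2852, 0.0234]
eef_rot: [3.138, 0.082, 0.0]
force: [-1.1, -0.4, 6.7]
width: 0.381
grip_force: 20.7
32.42696985732908 [ 0.51027763 -0.28516345  0.02344031] [-1.1270492  -0.44541727  6.66352543]
```

```bash
python3 -m handwheel '[0,0,-0.006,0,0,0,-0.4, 0,0,-0.012,0,0,0,-0.4, 0,0,-0.022,0,0,0,-0.4, 0,0,-0.04,0,0,0,-0.4, 0,0,-0.06,0,0,0,-0.4]' 25
python3 - <<'E'
from h import *
from cell import r
o=r.observe(); print(o['width']*85,o['grip_force'])
c=r.capture("side"); ct=r.capture("top")
for x in(c,):
  im=x["color"]; b,g,rr=[im[...,i].astype(int) for i in range(3)]; gr=cv2.cvtColor(im,6)
  u,v0=proj(x,o["position"]+[0,0,.0245])[0].astype(int); print(u,v0)
  for v in range(v0-20,v0+45,2): print(v,''.join('O' if x-z>90 else 'o' if x-z>40 else '#' if k<60 else '+' if k<130 else '.' for x,y,z,k in zip(rr[v,u-45:u+45],g[v,u-45:u+45],b[v,u-45:u+45],gr[v,u-45:u+45])))
E
```

```text
time: 23.78
position: [0.5095, -0.2842, 0.083]
eef_rot: [3.14, 0.082, -0.003]
force: [0.4, 0.2, -0.4]
width: 0.379
grip_force: 25.1
32.22972022495703 25.1028111577034
337 148
128 +++++++++++..........+++++ooooo+ooo++++#################+......+++....++++++++++++++++++++
130 ++++++++##+...........+++++o+++++++++++################+++.....++................+++++++++
132 ++########+............++++++++++++++++###++++########+++++++++...........................
134 ########+.................+++++++++++++###+++#######++....................................
136 +#+++oooo..............................++###########+.....................................
138 ..++oooooooo.............................+##########+.....................................
140 ..+ooooooooo+............................++###+++###++....................................
142 .+++++ooooooo+...+++++...................+####+++##++++++++++.............................
144 .++++++++++++.....++++++++...............+####+++##++++++++++.............................
146 ..++++++++++.........................++++####+++oooo++++++++......
[... 1509 characters left out ...]
++++++++++..++++++oooOOOOOOOOOOOOOO
180 ooooooOOOOOOOOOOOooooo.................+++++++++++++++++++++++++++++++++ooooooooOOOOOOOOOO
182 +++++++oooooooooOOOOOOOOOooooo............+++++++++++++++++++++++++++++ooooooooooooOOOOOOO
184 .+++++++++++++++oooooooOOOOOOOOOooooo+....+++++++++++++++++++++++++++oooooooooooooooooOOOO
186 ........++++++++++++++++ooooooOOOOOOOOOOoooo++++++++++++++++++++++++oooooooooooooooooooooO
188 ................+++++++++++++++oooooooOOOOOOooooo+++++++++++++++++oooooooooooooooooooooooo
190 ........................+++++++++++++++oooooooooooooooooo+++++++oooooooooooooooooooooooooo
192 ...............................+++++++++++++++++oooo+ooooooooooooooooooooooooooooooooooooo
```

```bash
python3 -m handwheel '[0,-0.03,-0.015,0,0,0,-0.4, 0,-0.08,-0.015,0,0,0,-0.4, -0.005,-0.13,-0.015,0,0,0,-0.4, -0.01,-0.175,-0.015,0,0,0,-0.4, -0.01,-0.175,-0.015,0,0,0,-0.4]'
python3 -m handwheel '[0,0,0.04,0,0,0,-0.4, 0,0,0.08,0,0,0,-0.4, 0,0,0.1,0,0,0,-0.4, 0,0,0.106,0,0,0,-0.4, 0,0,0.106,0,0,0,-0.4]'
```

```text
time: 24.5
position: [0.4892, -0.1076, 0.0966]
eef_rot: [-3.14, -0.088, 0.006]
force: [0.7, -0.4, -0.9]
width: 0.379
grip_force: 25.1
time: 25.12
position: [0.4908, -0.1109, -0.0089]
eef_rot: [3.14, 0.081, -0.002]
force: [0.2, -0.4, -0.2]
width: 0.379
grip_force: 25.1
```

```bash
python3 -m handwheel '[0,0,0.002,0,0,0,-0.4, 0,0,0.0035,0,0,0,-0.4, 0,0,0.005,0,0,0,-0.4, 0,0,0.005,0,0,0,-0.4]'
```

```text
time: 25.62
position: [0.491, -0.1105, -0.0124]
eef_rot: [3.139, 0.082, 0.0]
force: [-1.5, -0.7, 9.3]
width: 0.375
grip_force: 25.8
```

Contact with the worktop. I'll release and retreat.

```bash
python3 -m handwheel '[0,0,-0.002,0,0,0,-0.1, 0,0,-0.002,0,0,0,0.4, 0,0,-0.006,0,0,0,0.5, 0,0,-0.03,0,0,0,0.5, 0,0,-0.09,0,0,0,0.5]'
python3 -m handwheel '[-0.03,0,-0.05,0,0,0,0.5, -0.09,0,-0.06,0,0,0,0.5, -0.14,0,-0.06,0,0,0,0.5, -0.14,0,-0.06,0,0,0,0.5]'
python3 - <<'E'
from h import *
from cell import r
o=r.observe(); print(o["width"],o["force"])
c=r.capture("side"); ct=r.capture("top"); im=ct["color"]; hsv=cv2.cvtColor(im,cv2.COLOR_BGR2HSV)
for u,v,z in ((299,225,.02),):
    m=((hsv[...,2]<90)).astype(np.uint8); q=rect(m,(265,195,328,255)); print("cover",cv2.minAreaRect(cast(ct,q[:,0],.012)[:,:2].astype(np.float32)))
hz=((hsv[...,2]<140)&(hsv[...,1]<90)).astype(np.uint8); q=rect(hz,(330,195,385,262)); print("housing",cv2.minAreaRect(cast(ct,q[:,0],.045)[:,:2].astype(np.float32)))
im=c["color"]; b,g,rr=[im[...,i].astype(int) for i in range(3)]; gr=cv2.cvtColor(im,6)
for v in range(150,225,2): print(v,''.join('O' if x-z>90 else 'o' if x-z>40 else '#' if k<60 else '+' if k<130 else '.' for x,y,z,k in zip(rr[v,270:390],g[v,270:390],b[v,270:390],gr[v,270:390])))
E
```

```text
time: 26.25
position: [0.4885, -0.1098, 0.075]
eef_rot: [-3.139, -0.082, 0.013]
force: [0.8, -1.1, 0.6]
width: 0.748
grip_force: 0.0
time: 26.75
position: [0.3473, -0.117, 0.1365]
eef_rot: [3.14, 0.079, -0.005]
force: [0.9, -0.8, 0.7]
width: 0.75
grip_force: 0.0
0.7499548303255813 [ 0.884425   -0.77067262  0.72724187]
cover ((0.48946112394332886, -0.11136277765035629), (0.06148582324385643, 0.03693334013223648), 0.6234169602394104)
housing ((0.5076555013656616, -0.2852797508239746), (0.1253272145986557, 0.09358600527048111), 2.999202013015747)
150 .......................................................................................................+++##############
152 .........................................................................................................++#######+####+
154 ................................oooooooo.................................................................++#####++++###+
156 ............................oooOOOOOOOOOOOoooooooo......................................................++######+++++##+
158 ..........................ooOOOOOOOOOOOOOOOOOO
[... 3499 characters left out ...]
......+++..................................................................
216 ........................................................................................................................
218 .............................................................................................................++++.......
220 ...........................................................................................................+++++++++++++
222 ..........................................................................................................++++++++++++++
224 .........................................................................................................+++++++++++++++
```

The cover lies flat on the worktop at (0.489, −0.111). The scale is face down on the board and the robot is clear of everything.

```bash
python3 -c "
from cell import r
print(r.hand_in())"
```

```text
the job is handed in; nothing more can be done
None
```

The scale lies face down on the board, its battery cover is off and lying on the worktop, and I handed the job in at about 27 s; the hand-in returned no verdict.

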